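Turn the rotator shaft's flat to the hex driver and hold the collar on it

TASK

The collar of the tube rotator has to go back on its drive shaft, and a colleague will tighten its set-screw with the yellow hex driver, which stands either on the left or on the right of the drive. First feel for the red set-screw flat on the bare shaft: pinch the shaft across that flat and turn it until the flat faces the hex driver; then pick up the loose collar, slide it down over the shaft with its set-screw over the flat, and finish while still holding it there level, half-way down the flat, so that it hangs in the fingers and does not drop to the bottom of the flat. Leave the driver, the bottle, the tube rack and the tip box where they stand.

Things in the scene. Friction and masses are not known exactly. Their poses are not given: they have to be found in the camera images.
- shaft_top (a point): Centre of the top end of the vertical steel drive shaft (26 mm diameter), on its axis, 180 mm above the bench; the top 5 mm are tapered. It rises from the fixed blue drive housing (130 x 130 mm, 80 mm high, black boss to 86 mm). It turns about the vertical with light friction (0.06 N m), stays where left and has no stop near. Axes: the housing's.
- flat (a point): Red flat on the shaft. Origin at the middle of its face, 8 mm from the shaft's axis, 152.5 mm above the bench; x points out of the face, z up. Face 20 mm wide, from 125 mm (ledge, round below) to 175 mm above the bench. A pinch across it (along x) measures 21 mm, across the round sides 26 mm. At the start it faces roughly away from the robot, over 15 degrees off the driver.
- collar_center (a point): Centre, half-way up, of the loose aluminium collar: 42 mm outside, bore 29 mm, 28 mm high, about 90 g, lying flat on the bench, bore upright. x points from its axis to the set-screw, z up. At mid-height the screw's dark tip (5 mm wide, 6 high) reaches into the bore to 9.5 mm from the axis, so it goes over the shaft only with the screw over the flat.
- screw_head (a point): End of the collar's set-screw head (9 mm thick, red), which sticks out of the collar's side to 30 mm from the collar's axis at mid-height.
- driver_mid (a point): The yellow-handled hex driver standing upright in a heavy grey pot (52 mm diameter, 160 mm high in all); this point is on its axis, 80 mm above the bench. It stands about 160 mm from the shaft, beyond it as seen from the robot, to the left or to the right; the amber bottle stands on the other side.
- bottle: Amber bottle with a white cap, 60 mm diameter, 145 mm high; origin at the centre of its underside. To be left alone.
- rack: Green tube rack with pink-capped tubes, 70 x 150 mm, 85 mm high; origin at the centre of its underside. To be left alone.
- tipbox: White and yellow box of pipette tips, 85 x 120 mm, 56 mm high; origin at the centre of its underside. To be left alone.
- collar: The same collar; its origin lies on its axis at its underside, axes as above.

How it is judged:
By the outcome, as a careful person would: the job done as asked, in the order asked, and still so for the second after the job is handed in, while the arm keeps its last pose, push and grip.
It also fails if it takes over 64 s, if anything falls off the work surface, if the arm or the gripper's body presses on something with over 40 N, if the wrist force passes 120 N, or if a joint passes its speed limit or range.

ROBOT

A 7-joint arm with a two-finger parallel gripper is mounted at the origin on the work surface. World frame = base frame: x ahead of the robot, y to its left, z up, the work surface at z = 0. Lengths are in m, angles in degrees, forces in N, time in s.
With the tool pointing down it reaches from about 0.35 to 0.775 m from the base axis. Payload 3.1 kg.
Tool frame: the origin (TCP) lies on the centre line of the jaws, within the pads' length; the fingertips stand 17 mm ahead of it and the grasp point (between the pads) lies 2 mm behind it (robot.tip_reach is the distance from the TCP to the fingertips, in m); z points along the fingers, y is the line along which they close (so a half turn about z gives the same grasp; the last joint's range is limited). The gripper opens to 85 mm and grips with 20 to 120 N. Pads are 22 mm wide; open, the fingers measure 114 mm over their backs; the gripper's body (76 mm by 85 mm) begins 54 mm behind the grasp point. The pads swing forward as they close: fully open they stand 13 mm farther back than shut.
Start: joints at [74.903, 17.813, 0.802, 86.603, -0.252, 75.585, -1.558], TCP at [0.121, -0.537, 0.248] pointing down, gripper open.
Joint ranges: [-154.91, 154.91], [-16.99, 109.72], [-72.82, 74.43], [7.12, 147.25], [-82.49, 262.49], [11.32, 116.49], [-174.64, 174.64]. Speed limits (degrees/s): [159.86, 159.86, 180, 180, 180, 180, 180].

INTERFACE

Orientations are given as [roll, pitch, yaw] about the fixed x, y, z axes, in that order (R = Rz(yaw) Ry(pitch) Rx(roll)).
In Python, from station import robot, fingers, vision, workorder, recognise gives the robot as it stands. Calls block until the motion is done:
- robot.move_to(position, orientation): joint-space move of the TCP to a pose.
- robot.line_to(position, orientation=None, velocity=0.15, f_stop=None): straight line of the TCP; orientation=None keeps the orientation; velocity is the mean speed in m/s. With f_stop (N) it stops when the force on the tool has changed by that much, and returns True; else False.
- robot.move_j(angles): joint-space move.
- fingers.gripper_to(opening, force=None): opening from 0.0 (shut) to 1.0 (fully open); force is the grip in N (None keeps the last); returns when the fingers have stopped.
- robot.pause(seconds).
- robot.inverse_kinematics(position, orientation): joint angles nearest the present ones, or None.
- vision.grab_frame(name): name is "scene" or "side" or "wrist"; returns the picture (384x512x3 uint8, red, green, blue); there is no depth.
- vision.calibration(name): a dict with "mtx" (3x3 intrinsics, pixels), "k1" (the pictures are not rectified: a ray, as slopes to the right and down, at radius r is drawn at 1 + k1 r^2 times it, then the intrinsics apply), "extrinsics" (4x4, takes a point from world to camera coordinates); the wrist camera has in their place "T_tool_cam" (4x4, takes a point from camera to tool coordinates, whose origin is the TCP and whose axes are the flange's). Camera axes: x right, y up, looking along -z (the intrinsics and any distortion apply to the point x, -y, -z); pixel columns grow to the right and rows downward; lengths in m; the calibration is good to about 2 mm. A picture is of the moment at which its call begins: read the wrist's pose just before it. calibration takes no time and is no camera call.
A pose or a line that the arm cannot do raises robot.PlanningError and nothing moves.
- workorder.close_job(): hands the job in; it is judged then, once.
Trained networks look in the newest picture that a camera, given by its name, has taken for a name from the list of things; names that differ only in an ending like _2 or _b are one class to them, and where a whole thing is asked for, a point or a joint stands for the part that bears it (a point fixed in the world has none). Each returns a list of dicts, best first, with "p" (0 to 1); they miss things now and then, are a little off and sometimes report something else, mostly with a low value. They report only what shows in the picture. A call takes as long as a camera call.
- recognise(label, camera): "rect" ([centre column, centre row, width, height] in pixels, round what is visible of it).
Readings, each from a call of its own:
- robot.current_time_s(): time.
- robot.current_joint_positions(): joint angles.
- robot.current_dq(): joint speeds.
- robot.current_joint_torque(): joint torques, N m.
- robot.current_tool_pos(): TCP position.
- robot.current_eef_rot(): TCP orientation.
- robot.current_contact_force(): force on the tool from outside, world axes, zero at the start.
- robot.current_torque(): the same for the moment, N m.
- robot.current_finger_gap(): opening from 0.0 (shut) to 1.0 (fully open).
- robot.current_gripper_force(): force on a finger pad.
Only numpy, scipy, OpenCV 4.12 (cv2) and the standard library are available. Lean on these libraries where they do the work, as an engineer would, in place of code of your own. Each camera call takes 0.05 s, during which the arm holds its last target. There are 200 camera calls.

## Working session

There is one attempt and no reset: what is moved stays moved. The work goes in short steps, each a Python script; the robot and the scene stay as the last script left them, time stands still between calls to the robot, and variables do not carry over. Pictures are saved under pics/ and viewed, at most 10 in all, crops included, and the job is handed in when it is done.

```bash
ls; mkdir -p pics; python3 - <<'E'
from station import robot, fingers, vision, workorder, recognise
import cv2,numpy as np
ims=[]
for c in ["scene","side"]:
    im=vision.grab_frame(c); cv2.imwrite(f"pics/{c}0.png",im[:,:,::-1]); ims.append(im)
    k=vision.calibration(c); print(c,np.round(k["mtx"],1).tolist(),k["k1"],np.round(k["extrinsics"],4).tolist())
    for l in ["shaft_top","flat","collar_center","screw_head","driver_mid","bottle","rack","tipbox","collar"]:
        print(l,[(np.round(d["rect"],1).tolist(),round(d["p"],2)) for d in recognise(l,c)[:2]])
k=vision.calibration("wrist");print(k)
print(robot.current_time_s(),robot.current_eef_rot())
E
```

```text
pics
scene [[399.5, 0.0, 260.4], [0.0, 399.5, 190.9], [0.0, 0.0, 1.0]] -0.13119982039278205 [[0.6038, 0.7971, -0.013, -0.369], [-0.4868, 0.3816, 0.7858, 0.149], [0.6313, -0.4681, 0.6184, -1.5085], [0.0, 0.0, 0.0, 1.0]]
shaft_top [([278.2, 209.7, 63.8, 72.2], 0.62), ([145.2, 246.9, 17.5, 19.5], 0.59)]
flat [([278.9, 188.3, 9.5, 29.5], 0.69)]
collar_center [([277.9, 208.2, 60.9, 72.5], 0.72), ([146.5, 247.8, 17.2, 18.8], 0.52)]
screw_head [([148.4, 246.6, 14.9, 17.2], 0.73), ([276.8, 188.9, 8.6, 24.9], 0.4)]
driver_mid []
bottle [([338.6, 211.5, 21.4, 47.8], 0.73)]
rack [([312.4, 155.2, 41.8, 38.7], 0.74)]
tipbox [([191.8, 296.4, 56.1, 57.8], 0.87)]
collar [([146.2, 248.3, 14.9, 18.8], 0.53), ([314.1, 155.3, 46.3, 34.3], 0.4)]
side [[446.4, 0.0, 254.2], [0.0, 446.4, 184.0], [0.0, 0.0, 1.0]] -0.06892991589075023 [[0.9914, -0.129, -0.0232, -0.5641], [0.0849, 0.497, 0.8636, -0.1566], [-0.0998, -0.8581, 0.5036, -1.0027], [0.0, 0.0, 0.0, 1.0]]
shaft_top [([251.9, 183.7, 58.6, 75.2], 0.61), ([207.1, 317.6, 31.4, 25.8], 0.31)]
flat []
collar_center [([208.0, 318.6, 31.2, 26.1], 0.72), ([249.4
[... 305 characters left out ...]
, 60.2, 71.7], 0.74)]
collar [([296.4, 209.9, 20.6, 71.5], 0.62), ([210.1, 316.8, 29.9, 31.3], 0.6)]
{'mtx': array([[264.73869754,   0.        , 247.83988383],
       [  0.        , 264.73869754, 187.22403188],
       [  0.        ,   0.        ,   1.        ]]), 'k1': -0.0274435652509697, 'T_tool_cam': array([[ 2.28176496e-04,  9.62675098e-01,  2.70659570e-01,
         6.76711902e-02],
       [ 9.99999611e-01,  1.09526390e-05, -8.81994457e-04,
         3.23670915e-04],
       [-8.52038537e-04,  2.70659666e-01, -9.62674721e-01,
        -1.26284414e-01],
       [ 0.00000000e+00,  0.00000000e+00,  0.00000000e+00,
         1.00000000e+00]])}
1.0 [-1.79999249e+02  2.85862896e-03  1.27110815e+01]
```

```bash
python3 - <<'E'
import cv2,numpy as np
a=cv2.imread("pics/scene0.png");b=cv2.imread("pics/side0.png")
A=cv2.resize(a[130:340,110:370],(800,600),interpolation=cv2.INTER_CUBIC);cv2.imwrite("pics/scene0c.png",A)
B=cv2.resize(b[110:350,150:400],(625,600),interpolation=cv2.INTER_CUBIC);cv2.imwrite("pics/side0c.png",B)
E
```

```text
(no output)
```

View pics/scene0c.png

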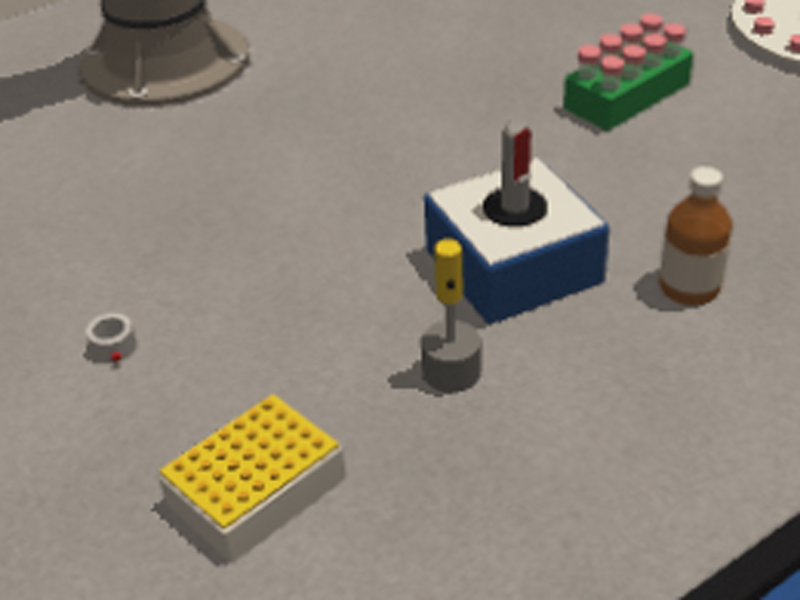

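View pics/side0c.png

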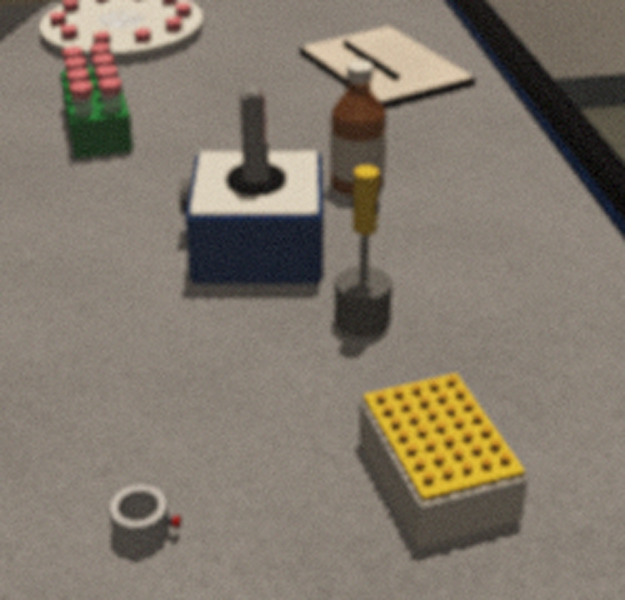

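```bash
cat > h.py <<'E'
from station import robot, fingers, vision, workorder, recognise
import cv2,numpy as np
from scipy.optimize import least_squares
from scipy.spatial.transform import Rotation as Rn
def cam(name,pose=None):
    k=vision.calibration(name)
    if name!="wrist": return k["mtx"],k["k1"],k["extrinsics"]
    p,r=pose; T=np.eye(4); T[:3,:3]=Rn.from_euler("xyz",r,degrees=True).as_matrix(); T[:3,3]=p
    return k["mtx"],k["k1"],np.linalg.inv(T@k["T_tool_cam"])
def proj(X,c):
    M,k1,E=c; X=np.atleast_2d(X); p=X@E[:3,:3].T+E[:3,3]; s=np.c_[p[:,0],-p[:,1]]/-p[:,2:]
    s=s*(1+k1*(s**2).sum(1,keepdims=True)); return s@M[:2,:2].T+M[:2,2]
def atz(uv,c,z):
    x=least_squares(lambda q:(proj([q[0],q[1],z],c)-uv).ravel(),[0.5,0]).x; return np.round(x,4)
def tri(obs,cs,x0=(.5,0,.1)):
    r=least_squares(lambda q:np.concatenate([(proj(q,c)-o).ravel() for o,c in zip(obs,cs)]),x0); return np.round(r.x,4),np.round(r.fun,1)
def wshot(fn):
    pose=(robot.current_tool_pos(),robot.current_eef_rot()); im=vision.grab_frame("wrist")
    cv2.imwrite(fn,im[:,:,::-1]); np.save(fn+".npy",np.array(pose)); return im,cam("wrist",pose)
E
python3 - <<'E'
from h import *
S,D=cam("scene"),cam("side")
f=lambda u,v:(110+u/3.077,130+v/2.857); g=lambda u,v:(150+u/2.5,110+v/2.5)
for n,a,b,z in [("shaft",(517,127),(252,97),.18),("driver",(448,245),(366,171),.16),("collartop",(111,331),(140,505),.028),("screw",(116,356),(176,521),.014),
 ("bottle",(706,175),(359,66),.145),("boss",(515,207),(256,180),.086)]:
    print(n,atz(f(*a),S,z),atz(g(*b),D,z),tri([f(*a),g(*b)],[S,D]))
for n,L in [("house",[(191,211),(323,212),(317,152),(200,152)])]: print(n,[atz(g(*p),D,.08).tolist() for p in L])
print("tip",[atz(g(*p),D,.056).tolist() for p in [(363,393),(460,374),(523,472),(425,499)]])
E
```

```text
shaft [0.5754 0.0894] [0.5741 0.0674] (array([0.5748, 0.0895, 0.1732]), array([-0.2,  1.9, -0.8, -1.5]))
driver [ 0.6539 -0.0446] [ 0.6562 -0.0511] (array([ 0.6561, -0.0467,  0.1594]), array([-0.1,  1. , -0.5, -0.8]))
collartop [ 0.4489 -0.2703] [ 0.4466 -0.2735] (array([ 0.4463, -0.27  ,  0.0247]), array([-0.1,  0.2, -0.1, -0.1]))
screw [ 0.4681 -0.2773] [ 0.4713 -0.2794] (array([ 0.4708, -0.279 ,  0.0146]), array([-0.2,  0.7, -0.3, -0.4]))
bottle [0.7002 0.2021] [0.7016 0.1939] (array([0.7019, 0.2001, 0.1442]), array([-0.1,  0.8, -0.4, -0.7]))
boss [0.579  0.0858] [0.5767 0.077 ] (array([0.5771, 0.0872, 0.0816]), array([-0.1,  0.7, -0.3, -0.5]))
house [[0.5103, 0.0399], [0.632, 0.0175], [0.6466, 0.1337], [0.5282, 0.1542]]
tip [[0.6225, -0.2105], [0.7022, -0.2006], [0.7163, -0.3111], [0.6418, -0.3249]]
```

```bash
python3 - <<'E'
from h import *
for yaw in [0,31,-149,121,-59,60,90]:
    for p in [(.576,.085,.15),(.448,-.272,.02)]:
        q=robot.inverse_kinematics(p,[180,0,yaw]); print(yaw,p,None if q is None else np.round(q,0).tolist())
robot.move_to([.60,.07,.30],[180,0,-20]); robot.pause(.2)
im,c=wshot("pics/w1.png"); print(robot.current_time_s(),robot.current_tool_pos())
print(proj([[.576,.085,.18],[.655,-.047,.16]],c))
for l in ["flat","shaft_top","driver_mid"]: print(l,[(np.round(d["rect"],1).tolist(),round(d["p"],2)) for d in recognise(l,"wrist")[:2]])
E
```

```text
0 (0.576, 0.085, 0.15) [25.0, 36.0, -54.0, 88.0, 30.0, 71.0, -123.0]
0 (0.448, -0.272, 0.02) [39.0, 30.0, -13.0, 106.0, 9.0, 46.0, -68.0]
31 (0.576, 0.085, 0.15) [27.0, 37.0, -57.0, 88.0, 32.0, 72.0, -94.0]
31 (0.448, -0.272, 0.02) [43.0, 30.0, -18.0, 106.0, 12.0, 46.0, -40.0]
-149 (0.576, 0.085, 0.15) [29.0, 40.0, -62.0, 88.0, 36.0, 74.0, 83.0]
-149 (0.448, -0.272, 0.02) [72.0, 46.0, -62.0, 105.0, 47.0, 60.0, 112.0]
121 (0.576, 0.085, 0.15) [26.0, 36.0, -55.0, 88.0, 31.0, 72.0, -3.0]
121 (0.448, -0.272, 0.02) [51.0, 32.0, -28.0, 105.0, 20.0, 48.0, 43.0]
-59 (0.576, 0.085, 0.15) [-51.0, 39.0, 64.0, 91.0, -36.0, 73.0, -129.0]
-59 (0.448, -0.272, 0.02) [31.0, 29.0, -2.0, 106.0, 2.0, 45.0, -121.0]
60 (0.576, 0.085, 0.15) [27.0, 37.0, -57.0, 88.0, 32.0, 72.0, -65.0]
60 (0.448, -0.272, 0.02) [46.0, 31.0, -22.0, 106.0, 16.0, 47.0, -14.0]
90 (0.576, 0.085, 0.15) [26.0, 36.0, -55.0, 88.0, 31.0, 72.0, -34.0]
90 (0.448, -0.272, 0.02) [50.0, 32.0, -27.0, 105.0, 19.0, 47.0, 13.0]
3.9833 [0.60007318 0.06948441 0.299955  ]
[[240.33579503 213.28214297]
 [341.84992719  87.85938364]]
flat [([237.2, 204.3, 26.5, 40.4], 0.92)]
shaft_top [([239.9, 184.1, 108.6, 106.8], 0.65)]
driver_mid [([322.4, 96.7, 64.5, 41.4], 0.59), ([238.8, 204.6, 23.0, 44.2], 0.36)]
```

View pics/w1.png

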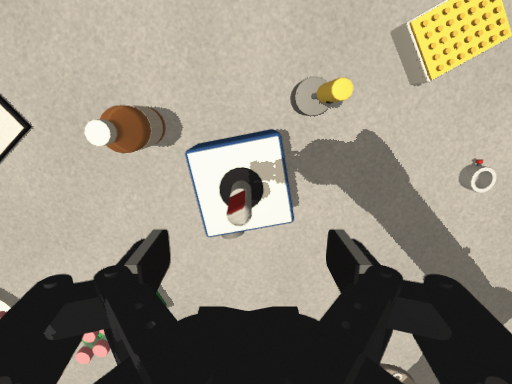

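```bash
python3 - <<'E'
import cv2
a=cv2.imread("pics/w1.png")
c1=cv2.resize(a[170:235,205:270],(520,520),interpolation=cv2.INTER_CUBIC)
c2=cv2.resize(a[150:200,465:500],(280,400),interpolation=cv2.INTER_CUBIC)
import numpy as np
o=np.zeros((520,800,3),np.uint8);o[:,:520]=c1;o[:400,520:]=c2;cv2.imwrite("pics/w1c.png",o)
E
```

```text
(no output)
```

View pics/w1c.png

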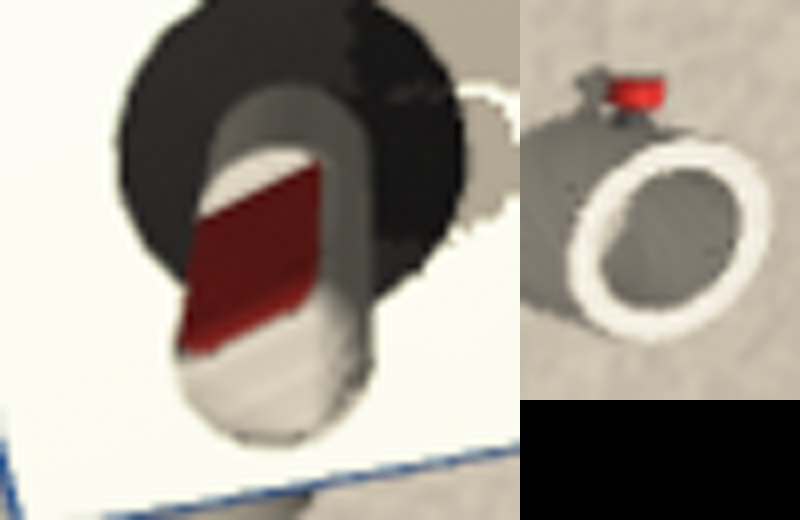

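```bash
python3 - <<'E'
from h import *
c=cam("wrist",np.load("pics/w1.png.npy"))
f=lambda u,v:(205+u/8,170+v/8)
for a,b,z in [((200,217),(320,160),.125),((182,355),(318,288),.175)]:
    A,B=atz(f(*a),c,z),atz(f(*b),c,z); d=A-B; print(A,B,np.hypot(*d),"normal",np.degrees(np.arctan2(d[1],d[0]))-90, (A+B)/2)
s=atz((239.4,213.5),c,.18); dr=atz((341,89),c,.16); print(s,dr,dr-s,np.degrees(np.arctan2(*(dr-s)[::-1])),np.hypot(*(dr-s)))
k=atz((483.7,180),c,.028);h=atz((479.6,159.7),c,.016);print(k,h,np.degrees(np.arctan2(*(h-k)[::-1])))
print("pot base",atz((313,96),c,.03))
E
```

```text
[0.58   0.0983] [0.5821 0.0784] 0.02001049724519608 normal 6.023993082319592 [0.58105 0.08835]
[0.5775 0.0982] [0.58   0.0789] 0.019461243536834937 normal 7.380636358840675 [0.57875 0.08855]
[0.5761 0.086 ] [ 0.6543 -0.046 ] [ 0.0782 -0.132 ] -59.35647140736188 0.15342503055238416
[ 0.4414 -0.2724] [ 0.4713 -0.2793] -12.994616791916544
pot base [ 0.654  -0.0503]
```

```bash
cat >> h.py <<'E'
def rd(t=""):
    print(t,round(robot.current_time_s(),2),np.round(robot.current_tool_pos(),4),"rpy",np.round(robot.current_eef_rot(),2),"F",np.round(robot.current_contact_force(),1),"T",np.round(robot.current_torque(),2),"gap",round(robot.current_finger_gap()*85,2),"gf",np.round(robot.current_gripper_force(),1))
E
python3 - <<'E'
from h import *
a=np.radians(6.5); p=np.array([.574,.087])-.0025*np.array([np.cos(a),np.sin(a)])
robot.move_to([*p,.22],[180,0,96.5])
print(robot.line_to([*p,.150],f_stop=8)); robot.pause(.2); rd("down")
fingers.gripper_to(0.0,25); robot.pause(.3); rd("closed")
E
```

```text
False
down 6.51 [0.5722 0.0872 0.1513] rpy [ 1.7987e+02 -3.0000e-02  9.6500e+01] F [-0.6 -0.1 -0. ] T [0.02 0.07 0.03] gap 84.9 gf 0.0
closed 7.41 [0.5729 0.0868 0.1503] rpy [ 1.7984e+02 -4.0000e-02  9.6460e+01] F [ 5.5  0.3 -0.7] T [ 0.15 -0.57  0.01] gap 20.43 gf 30.3
```

```bash
python3 - <<'E'
from h import *
a=np.radians(6.5); p=np.array([.574,.087])-.0025*np.array([np.cos(a),np.sin(a)])
p[0]+=.0012
robot.line_to([*p,.150],[180,0,96.5],velocity=.02); fingers.gripper_to(0.0,40); robot.pause(.3); rd("shift")
A=p+.0025*np.array([np.cos(a),np.sin(a)]); print(A)
for d in [0,-12]:
    b=np.radians(d); robot.line_to([*(A-.0025*np.array([np.cos(b),np.sin(b)])),.150],[180,0,90+d],velocity=.02); rd(d)
E
```

```text
shift 8.18 [0.5729 0.0868 0.1503] rpy [179.97  -0.    96.5 ] F [3.  0.6 2.8] T [ 0.02 -0.17 -0.01] gap 20.12 gf 39.4
[0.5752 0.087 ]
0 8.44 [0.5728 0.087  0.1503] rpy [1.7998e+02 1.0000e-02 9.0120e+01] F [2.2 0.6 4.5] T [ 0.03 -0.17 -0.06] gap 20.11 gf 39.4
-12 8.8 [0.5725 0.0876 0.1502] rpy [-1.7999e+02  2.0000e-02  7.8210e+01] F [0.3 0.2 5.1] T [ 0.01  0.03 -0.04] gap 20.35 gf 39.3
```

```bash
python3 - <<'E'
from h import *
A=np.array([.5752,.087])
for d in [-24,-36,-48,-59]:
    b=np.radians(d); robot.line_to([*(A-.0025*np.array([np.cos(b),np.sin(b)])),.150],[180,0,90+d],velocity=.02)
robot.pause(.3); rd(d)
E
```

```text
-59 10.52 [0.5728 0.0897 0.1502] rpy [-1.7992e+02  1.0000e-01  3.1310e+01] F [-1.7  0.1  7.1] T [ 0.08  0.36 -0.03] gap 19.95 gf 39.2
```

```bash
python3 - <<'E'
from h import *
fingers.gripper_to(0.6); robot.pause(.1); rd("open")
p=robot.current_tool_pos()
robot.line_to([p[0],p[1],.23],[180,0,31],velocity=.2)
robot.move_to([.60,.07,.30],[180,0,-20]); robot.pause(.2)
im,c=wshot("pics/w2.png"); rd()
a=cv2.imread("pics/w2.png"); cv2.imwrite("pics/w2c.png",cv2.resize(a[165:240,200:275],(600,600),interpolation=cv2.INTER_CUBIC))
E
```

```text
open 11.02 [0.5737 0.089  0.1497] rpy [-1.7999e+02  3.0000e-02  3.1030e+01] F [-0.   0.2  0. ] T [-0.02  0.02  0.02] gap 50.92 gf 0.0
 12.55 [0.5995 0.07   0.299 ] rpy [ 1.7996e+02  1.0000e-01 -1.9940e+01] F [0.1 0.2 0.1] T [-0.01  0.01 -0.01] gap 50.73 gf 0.0
```

View pics/w2c.png

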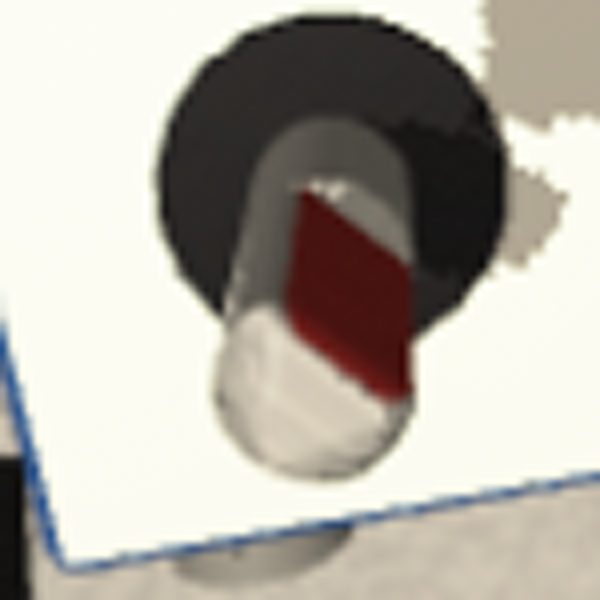

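```bash
python3 - <<'E'
from h import *
c=cam("wrist",np.load("pics/w2.png.npy"))
f=lambda u,v:(200+u/8,165+v/8)
for a,b,z in [((300,188),(410,265),.125),((287,315),(405,402),.175)]:
    A,B=atz(f(*a),c,z),atz(f(*b),c,z); d=A-B; print(A,B,np.hypot(*d),"normal",np.degrees(np.arctan2(d[1],d[0]))-90)
fingers.gripper_to(1.0)
robot.move_to([.446,-.271,.14],[180,0,165]); robot.pause(.25)
im,c=wshot("pics/w3.png"); rd()
u=proj([.446,-.271,.028],c)[0]; print(u); x,y=np.clip(u-48,0,[512-96,384-96]).astype(int); print(x,y)
cv2.imwrite("pics/w3c.png",cv2.resize(im[y:y+96,x:x+96,::-1],(576,576),interpolation=cv2.INTER_CUBIC))
E
```

```text
[0.586  0.0865] [0.5692 0.0753] 0.020191087142598273 normal -56.30993247402012
[0.584  0.0871] [0.568  0.0772] 0.018815153467351797 normal -58.252849542608956
 16.36 [ 0.4461 -0.2709  0.14  ] rpy [180.     0.   165.01] F [-0.1 -0.2  0.4] T [-0.06  0.01  0.01] gap 85.17 gf 0.0
[248.6432314  189.30074478]
200 141
```

View pics/w3c.png

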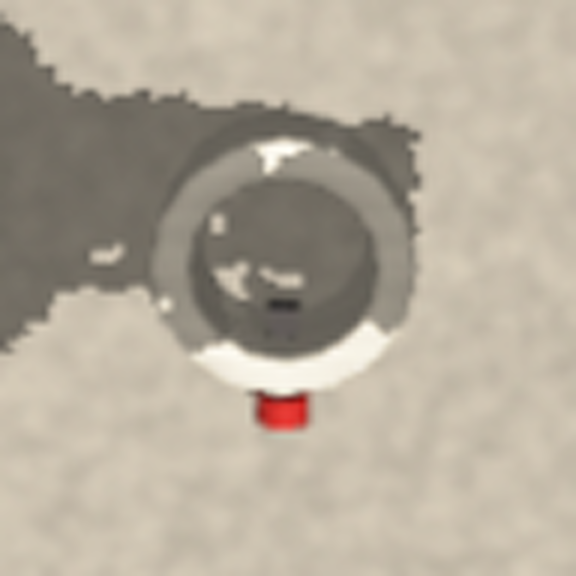

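```bash
python3 - <<'E'
from h import *
c=cam("wrist",np.load("pics/w3.png.npy"))
f=lambda u,v:(200+u/6,141+v/6)
k=atz(f(282.5,265),c,.028);h=atz(f(282,428),c,.014);t=atz(f(283,300),c,.017);print(k,h,t,np.hypot(*(h-k)))
for a in(h-k,h-t):print(np.degrees(np.arctan2(a[1],a[0])))
print(robot.tip_reach)
a=h-k; yaw=np.degrees(np.arctan2(a[1],a[0]))+180
u=(h-k)/np.linalg.norm(h-k); p=(k+(h-.030*u))/2; print(yaw,p)
robot.line_to([*p,.05],[180,0,yaw],velocity=.12)
print(robot.line_to([*p,.022],velocity=.06,f_stop=6)); robot.pause(.1); rd("down")
fingers.gripper_to(0.0,35); robot.pause(.3); rd("closed")
E
```

```text
[ 0.4417 -0.2714] [ 0.4731 -0.2799] [ 0.4504 -0.2737] 0.03253013987058775
-15.14698444034521
-15.276473819293274
0.017
164.85301555965478 [ 0.44292112 -0.27173056]
False
down 17.98 [ 0.4433 -0.2717  0.0223] rpy [1.8000e+02 4.0000e-02 1.6486e+02] F [0.4 0.1 1.3] T [ 0.03 -0.02  0.05] gap 85.45 gf 0.0
closed 18.76 [ 0.4431 -0.2718  0.0225] rpy [-1.7998e+02  2.0000e-02  1.6485e+02] F [-1.7 -0.3  5.2] T [0.14 0.31 0.03] gap 41.3 gf 35.4
```

```bash
python3 - <<'E'
from h import *
p=robot.current_tool_pos()
robot.line_to([p[0],p[1],.05],velocity=.1); robot.line_to([p[0],p[1],.23],velocity=.2)
A=np.array([.5753,.0883]); tx=np.array([np.cos(np.radians(121.3)),np.sin(np.radians(121.3))])
robot.move_to([*(A-.05*tx),.225],[180,0,121.3]); robot.pause(.3)
im,c=wshot("pics/w4.png"); rd()
s=vision.grab_frame("side"); cv2.imwrite("pics/s4.png",s[:,:,::-1])
print(proj([*A,.18],c),proj([*robot.current_tool_pos()[:2],.225+.0055],c))
cv2.imwrite("pics/w4c.png",cv2.resize(im[110:310,150:350,::-1],(600,600),interpolation=cv2.INTER_CUBIC))
E
```

```text
21.93 [0.6013 0.0447 0.2251] rpy [-1.8000e+02  1.0000e-02  1.2122e+02] F [ 0.7  0.8 -1. ] T [ 0.04  0.05 -0.  ] gap 41.22 gf 35.6
[[250.25165021 141.1083436 ]] [[250.51163209 251.63426394]]
```

View pics/w4c.png

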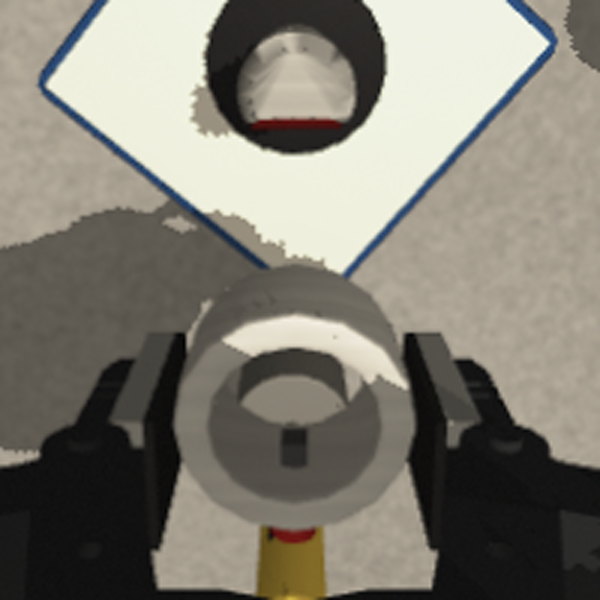

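```bash
python3 - <<'E'
from h import *
pose=np.load("pics/w4.png.npy"); c=cam("wrist",pose)
im=cv2.imread("pics/w4.png").astype(int)[:,:,::-1]
m=(im[...,0]>60)&(im[...,0]>2*im[...,1]); m[:100]=0; m[165:]=0
v,u=np.nonzero(m); print(u.min(),u.max(),v.min(),v.max(),len(u))
cols=range(u.min()+1,u.max()); mid=[(v[u==x]).mean() for x in cols]; print(np.degrees(np.polyfit(cols,mid,1)[0]))
T=lambda xy:np.round(Rn.from_euler("z",-pose[1][2],degrees=True).as_matrix()[:2,:2]@(np.array(xy)-pose[0][:2])*1000,2)
print("pix A",T([.5753,.0883]))
print("shaft(tool x,y mm)",T(atz((249,138),c,.176)),T(atz((249,138),c,.18)))
print("collar",T(atz((248.3,250.3),c,pose[0][2]+.0055)))
L=np.array([atz((248/3+150,120/3+110),c,.175),atz((342/3+150,120/3+110),c,.175)]);print("flat mid",T(L.mean(0)))
E
```

```text
234 262 150 152 83
-0.22736420441693972
pix A [51.06 -0.47]
shaft(tool x,y mm) [52.7  0.3] [53.06  0.32]
collar [1.23 0.83]
flat mid [44.68  0.77]
```

```bash
python3 - <<'E'
from h import *
pose=np.load("pics/w4.png.npy"); y=np.radians(pose[1][2]); R=np.array([[np.cos(y),-np.sin(y)],[np.sin(y),np.cos(y)]])
t=pose[0][:2]+R@np.array([.0514,-.0005]); print(t)
robot.line_to([*t,.222],[180,0,121.2],velocity=.06); robot.pause(.4); rd("above")
e=robot.current_tool_pos()[:2]-t; print(e*1000); t2=t-e
robot.line_to([*t2,.208],velocity=.05); robot.pause(.1); rd()
print(robot.line_to([*t2,.180],velocity=.02,f_stop=5)); rd("in")
E
```

```text
[0.57515619 0.08860473]
above 23.37 [0.5752 0.0885 0.222 ] rpy [180.    -0.   121.18] F [ 0.1 -0.3 -0.6] T [-0.03 -0.03  0.01] gap 41.38 gf 35.6
[ 0.06776893 -0.13556221]
 23.9 [0.5752 0.0888 0.208 ] rpy [179.99  -0.   121.2 ] F [ 1.1  0.6 -0.8] T [-0.04  0.05 -0.  ] gap 40.98 gf 35.5
False
in 25.45 [0.5752 0.0888 0.1801] rpy [179.98   0.   121.2 ] F [ 0.3 -0.6 -1.1] T [ 0.    0.01 -0.05] gap 41.37 gf 35.5
```

```bash
python3 - <<'E'
from h import *
p=robot.current_tool_pos()
print(robot.line_to([p[0],p[1],.1597],velocity=.02,f_stop=5)); robot.pause(.4); rd("final")
c1=np.zeros((600,800,3),np.uint8)
for i,(n,l) in enumerate([("scene",(278,185)),("side",(252,165))]):
    im=vision.grab_frame(n)[:,:,::-1]; u,v=l; c1[:,i*400:(i+1)*400]=cv2.resize(im[v-45:v+45,u-30:u+30],(400,600),interpolation=cv2.INTER_CUBIC)
    print(n,proj([[.5752,.0888,.18],[.5752,.0888,.165],[.5752,.0888,.137]],cam(n)).round(1).tolist())
cv2.imwrite("pics/f.png",c1)
E
```

```text
False
final 27.02 [0.5752 0.0887 0.1597] rpy [180.    0.  121.2] F [-0.6 -0.  -1.8] T [0.01 0.01 0.04] gap 41.35 gf 35.5
scene [[277.8, 174.5], [277.7, 179.0], [277.6, 187.1]]
side [[250.1, 144.8], [250.3, 150.6], [250.6, 161.2]]
```

View pics/f.png

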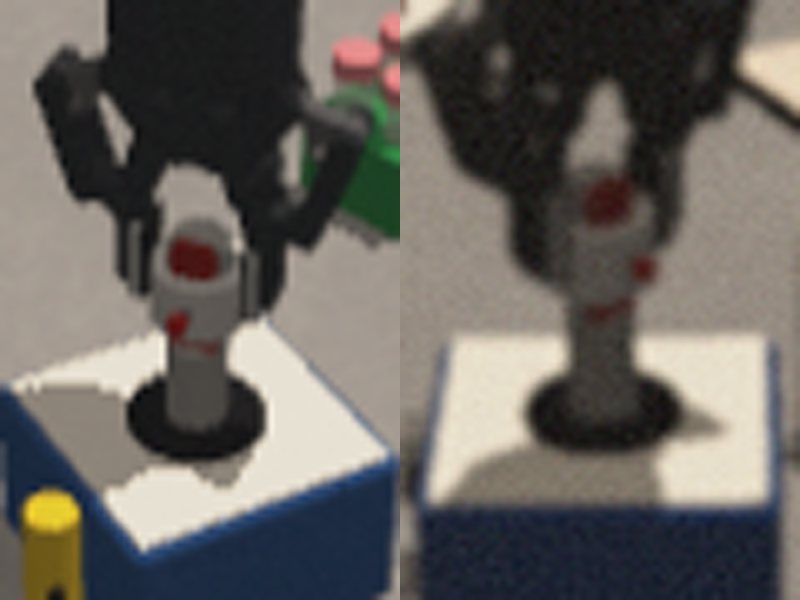

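The collar sits level on the shaft with its screw over the flat. Red shows above it (scene crop (195,258)) and just below it (200,347), so it is about half-way down.

```bash
python3 -c "
from station import workorder
print(workorder.close_job())"
```

```text
the job is handed in; nothing more can be done
None
```

I turned the flat to face the hex driver, slid the collar down with its set-screw over the flat, and handed the job in with the gripper still holding it level, about half-way down the flat, after about 27 s.

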